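# Log a batch of membrane dishes with the trigger scanner

## Robot

A 7-joint arm with a two-finger parallel gripper is mounted at the origin on the work surface. World frame = base frame: x ahead of the robot, y to its left, z up, the work surface at z = 0. Lengths are in mm, angles in rad, forces in N, time in s.
With the tool pointing down it reaches from about 400 to 875 mm from the base axis. Payload 19.3 kg.
Tool frame: the origin (TCP) lies at the very end of the fingers, on their centre line; the grasp point (between the pads) lies 19 mm behind it (grip_point_offset is the z of the grasp point in the tool frame, in mm); z points along the fingers, x is the direction in which the jaws open and shut, and the axes are right-handed (so a half turn about z gives the same grasp; the last joint's range is limited). The gripper opens to 85 mm and grips with 20 to 120 N. Pads are 22 mm wide; open, the fingers measure 114 mm over their backs; the gripper's body (76 mm by 85 mm) begins 54 mm behind the grasp point. The pads swing forward as they close: fully open they stand 13 mm farther back than shut.
Start: joints at [-1.197, 0.521, -0.036, 1.599, 0.021, 1.021, -0.113], TCP at [268.376, 564.437, 231.291] pointing down, gripper open.
Joint ranges: [-2.91, 2.91], [-0.3, 2.13], [-1.5, 1.42], [0.17, 2.43], [-1.26, 4.41], [0.16, 1.93], [-2.52, 2.52]. Speed limits (rad/s): [1.89, 1.89, 2.39, 2.39, 3.01, 3.01, 3.01].

## Interface

Orientations are given as a 3x3 rotation matrix whose columns are the frame's x, y, z axes.
In Python, from workcell import movep, movel, goto_joints, open_gripper, clamp, wait, inverse_kinematics, read_state, camera, PlanningError, finish_job, grip_point_offset gives the robot as it stands. Calls block until the motion is done:
- movep(position, orientation): joint-space move of the TCP to a pose.
- movel(position, frame=None, max_speed=150, guard=None): straight line of the TCP; frame=None keeps the orientation; max_speed is the mean speed in mm/s. With guard (N) it stops when the force on the tool has changed by that much, and returns True; else False.
- goto_joints(angles): joint-space move.
- open_gripper() and clamp(): open the fingers fully, or close them until they stop; the grip force is fixed at half the most.
- wait(seconds).
- inverse_kinematics(position, orientation): joint angles nearest the present ones, or None.
- read_state(): the state.
- camera(name): name is "scene" or "top" or "wrist"; returns a dict with "image" (400x640x3 uint8, blue, green, red), "range_z" (400x640 float32, mm along the optical axis (not along the pixel's ray), 0 where there is no reading), "fx", "fy", "cx", "cy" (pixels), "cam_to_world" (4x4, takes a point from camera to world coordinates). Camera axes: x right, y up, looking along -z (the intrinsics and any distortion apply to the point x, -y, -z); pixel columns grow to the right and rows downward; lengths in mm; the calibration is good to about 2 mm. A picture is of the moment at which its call begins.
A pose or a line that the arm cannot do raises PlanningError and nothing moves.
- finish_job(): hands the job in, once; it reports no verdict.
The state is a dict: "time": time; "qpos": joint angles; "qvel": joint speeds; "joint_efforts": joint torques, N m; "eef_pos": TCP position; "tool_rot": TCP orientation; "ft_force": force on the tool from outside, world axes, zero at the start; "torque": the same for the moment, N m; "finger_gap": finger opening in mm.
Only numpy, scipy, OpenCV 4.12 (cv2) and the standard library are available. Lean on these libraries where they do the work, as an engineer would, in place of code of your own. Each camera call takes 0.05 s, during which the arm holds its last target.

## Task

Bring the carrier to the loading end of its rail (blue mark) and set every small membrane dish from the green mat in it, one flat in each pocket, right way up. Push the loaded carrier to the middle station (yellow mark), squeeze the scanner's orange trigger fully home, hold it for a good second and let it spring back, then push the carrier, with every dish still in its pocket, on to the unloading end (green mark). Finally lay all the dishes flat and right way up, side by side, in the steel tray, leave the carrier at the unloading end, and do not disturb the other things on the bench.

Things in the scene. Friction and masses are not known exactly. Their poses are not given: they have to be found in the camera images.
- dish1: one of two or three loose closed dishes (None if absent this time): round, 60 mm diameter, 16 mm high, clear rim, black inside, white gridded membrane on top; 35 g. Origin at the centre of its underside, z up
- dish2: one of two or three loose closed dishes (None if absent this time): round, 60 mm diameter, 16 mm high, clear rim, black inside, white gridded membrane on top; 35 g. Origin at the centre of its underside, z up
- dish3: one of two or three loose closed dishes (None if absent this time): round, 60 mm diameter, 16 mm high, clear rim, black inside, white gridded membrane on top; 35 g. Origin at the centre of its underside, z up
- mat: fixed thin green mat, 160 mm (its x) by 210 mm (its y), 3 mm thick, on which the dishes start; it may be on the robot's left or right. Origin at the centre of its underside
- tray: fixed flat open steel tray, outside 156 mm (its x) by 240 mm (its y), walls 4 mm thick, their rims 14 mm above the bench; on the other side from the mat. Origin at the centre of its underside
- tray_in (a point): centre of the tray's inner floor, with the tray's axes. Three dishes fit in a row along its y at 72 mm spacing
- rail: fixed rail along its own y, 600 mm long, beyond the scanner. Origin under its middle. Coloured marks on its base: loading end blue (y = -120 mm), middle station yellow (y = 0), unloading end green (y = +120 mm); the carrier's deck centre stands beside the mark of its station
- carrier (a joint): place of the carrier along the rail, m: 0 = loading end, 0.12 = middle station, 0.24 = unloading end; grows towards the rail's +y. A sprung detent draws it into the nearest station (about 3 N to leave one). It may start anywhere
- deck (a point): centre of the carrier's pocket floor, 44 mm above the bench, with the rail's axes; it moves with the carrier. The grey carrier has three square pockets in a row along y, 66 mm wide, edged by blue ridges 6 mm wide and 4 mm high
- pocket_a (a point): centre of the floor of the pocket next to the handle (72 mm towards -y from deck)
- pocket_b (a point): centre of the floor of the middle pocket
- pocket_c (a point): centre of the floor of the last pocket (72 mm towards +y from deck)
- carrier_handle (a point): point on the axis of the carrier's red upright handle, a round post of 22 mm diameter at its -y end; it rises 46 mm above the pocket floor, this point is 31 mm above that floor (75 mm above the bench)
- scanner: fixed grey pistol-shaped scanner lying on its side in a stand, aiming along its +x at the rail. Origin on the bench under the middle of its head. Head 152 mm along x, 56 mm wide (y), top 117 mm above the bench. Black grip, 30 mm (x) by 28 mm (z), runs from the head towards -y: x -50 to -20 mm, y -20 to -128 mm, z 71 to 99 mm. Nothing stands under the grip
- grip_back (a point): on the back (-x) face of the grip, 75 mm from the head's axis, 85 mm above the bench: a finger may bear here, straight across from trigger_pad
- trigger_pad (a point): on the front (+x) face of the orange trigger, 45 mm from its hinge and 21 mm from its end, 85 mm above the bench; moves with the trigger. Let go, it stands 61 mm from grip_back, fully squeezed about 48 mm. The trigger is 22 mm high (z), its hinge (vertical axis) is beside the head
- trigger (a joint): angle of the trigger, rad: 0 let go, 0.30 fully squeezed against its stop (about 6 to 10 N at the pad); it springs back
- big_dish1: large black culture dish, 90 mm diameter, 15 mm high; a bystander, to be left alone. Origin at the centre of its underside
- big_dish2: large black culture dish, 90 mm diameter, 15 mm high; a bystander, to be left alone. Origin at the centre of its underside
- flask: conical glass flask, 108 mm wide, 170 mm high; a bystander, to be left alone. Origin at the centre of its underside
- forceps: steel forceps lying flat, 130 mm long, 8 mm high; a bystander, to be left alone. Origin at the centre of its underside
- marker: white marker pen lying flat, 110 mm long, 16 mm thick; a bystander, to be left alone. Origin at the centre of its underside
There are look-alikes about, which are no part of the job. What is shaped like the dish2 but purple is not meant.

How it is judged:
By the outcome, as a careful person would: the job done as asked, in the order asked, and still so for the second after the job is handed in, with the robot touching nothing.
Of dish1, dish2, dish3 only 2 to 3 are there at a start; the rules pass over those that are not, and their reading is None.
At some moment in a run one of dish1, dish2, dish3 may be knocked a few centimetres aside while the robot is not near it.
Once in a run the grip may slacken for a moment while it holds something.
It also fails if it takes over 210 s, if anything falls off the work surface, if the arm or the gripper's body presses on something with over 40 N, if the wrist force passes 120 N, or if a joint passes its speed limit or range.

## Working session

There is one attempt and no reset: what is moved stays moved. The work goes in short steps, each a Python script; the robot and the scene stay as the last script left them, time stands still between calls to the robot, and variables do not carry over. Pictures are saved under pics/ and viewed, and the job is handed in when it is done.

```bash
ls; mkdir -p pics; python3 - <<'E'
from workcell import *
import cv2,pickle
s=read_state();print(s['time'],s['eef_pos'],s['tool_rot'],s['finger_gap'],grip_point_offset)
for n in ("scene","top","wrist"):
    c=camera(n);cv2.imwrite(f"pics/{n}0.png",c['image']);pickle.dump(c,open(f"pics/{n}0.pkl","wb"));print(n,c['cam_to_world'],c['fx'],c['cx'],c['cy'],[k for k in c])
E
```

```text
pics
0.0 [268.23156794 564.14410476 230.71735985] [[ 4.29348037e-01  9.03139013e-01 -4.31152148e-04]
 [ 9.03138387e-01 -4.29348248e-01 -1.06562951e-03]
 [-1.14752601e-03  6.81358846e-05 -9.99999339e-01]] 85.07974954750392 -18.700000000000003
scene [[-7.06820057e-01 -5.49387007e-01  4.45622400e-01  9.75220413e+02]
 [ 7.07295832e-01 -5.38404247e-01  4.58097667e-01  4.51217652e+02]
 [-1.17479137e-02  6.38979485e-01  7.69134061e-01  8.78244955e+02]
 [ 0.00000000e+00  0.00000000e+00  0.00000000e+00  1.00000000e+00]] 371.0557795788444 320.91675507637484 198.88870226666194 ['image', 'range_z', 'fx', 'fy', 'cx', 'cy', 'cam_to_world']
top [[ 5.80744117e-04  9.94423251e-01 -1.05461177e-01  3.54241857e+02]
 [-9.99987693e-01  1.09712240e-03  4.83843505e-03 -1.24155516e+01]
 [ 4.92715614e-03  1.05457069e-01  9.94411650e-01  1.47259968e+03]
 [ 0.00000000e+00  0.00000000e+00  0.00000000e+00  1.00000000e+00]] 471.6574537929408 323.458265785566 200.56676263086052 ['image', 'range_z', 'fx', 'fy', 'cx', 'cy', 'cam_to_world']
wrist [[ 4.29299088e-01 -8.56795835e-01 -2.85662721e-01  1.93836604e+02]
 [ 9.03162349e-01  4.07170291e-01  1.36051924e-01  5.99040503e+02]
 [-2.55348505e-04 -3.16406780e-01  9.48623573e-01  3.72458479e+02]
 [ 0.00000000e+00  0.00000000e+00  0.00000000e+00  1.00000000e+00]] 317.2477905921463 318.9339444543161 204.3917667399985 ['image', 'range_z', 'fx', 'fy', 'cx', 'cy', 'cam_to_world']
```

View pics/top0.png

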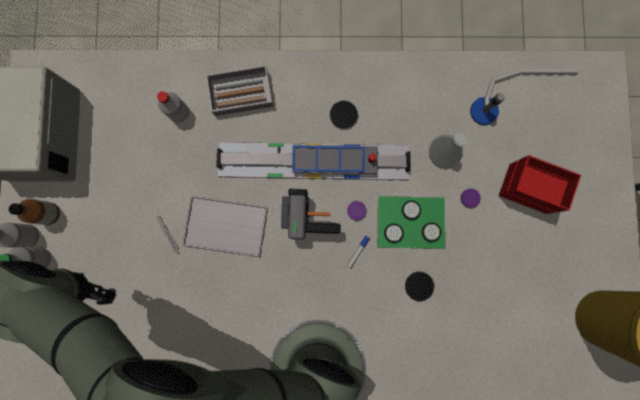

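View pics/scene0.png

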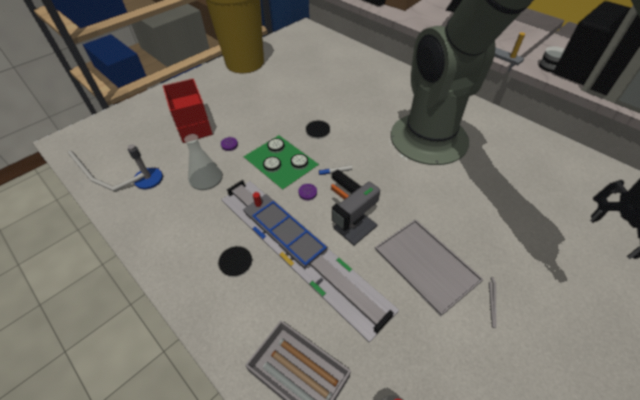

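View pics/wrist0.png

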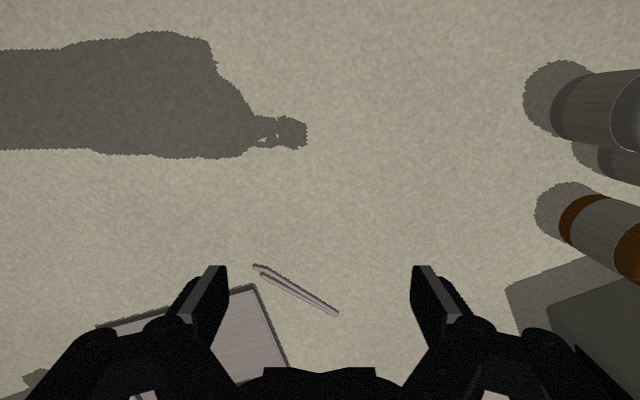

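```bash
cat > h.py <<'E'
from workcell import *
import numpy as np, cv2, pickle
def p2w(c,u,v,z):
    """pixel -> world on plane z"""
    M=c['cam_to_world']; d=np.array([(u-c['cx'])/c['fx'],-(v-c['cy'])/c['fy'],-1.])
    d=M[:3,:3]@d; o=M[:3,3]; return o+d*(z-o[2])/d[2]
def w2p(c,p):
    M=c['cam_to_world']; q=M[:3,:3].T@(np.array(p,float)-M[:3,3])
    return c['cx']+c['fx']*q[0]/-q[2], c['cy']-c['fy']*q[1]/-q[2]
def rng(c,u,v):
    z=c['range_z'][v,u]; M=c['cam_to_world']
    q=np.array([(u-c['cx'])/c['fx'],-(v-c['cy'])/c['fy'],-1.])*z
    return M[:3,:3]@q+M[:3,3]
def crop(c,u0,u1,v0,v1,k,name):
    im=cv2.resize(c['image'][v0:v1,u0:u1],None,fx=k,fy=k,interpolation=cv2.INTER_CUBIC)
    st=20
    for u in range((u0+st-1)//st*st,u1,st):
        cv2.putText(im,str(u),((u-u0)*k,8),0,.35,(0,0,255),1); cv2.line(im,((u-u0)*k,10),((u-u0)*k,14),(0,0,255),1)
    for v in range((v0+st-1)//st*st,v1,st):
        cv2.putText(im,str(v),(0,(v-v0)*k+4),0,.35,(0,0,255),1)
    cv2.imwrite(name,im)
def down(a):
    """tool down, jaw axis x at angle a (rad) in world xy"""
    x=np.array([np.cos(a),np.sin(a),0]); z=np.array([0,0,-1.]); return np.column_stack([x,np.cross(z,x),z])
E
python3 - <<'E'
from h import *
c=pickle.load(open('pics/top0.pkl','rb'))
crop(c,205,425,130,200,3,'pics/t_rail.png')
crop(c,270,460,180,275,4,'pics/t_mat.png')
E
```

```text
(no output)
```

View pics/t_rail.png

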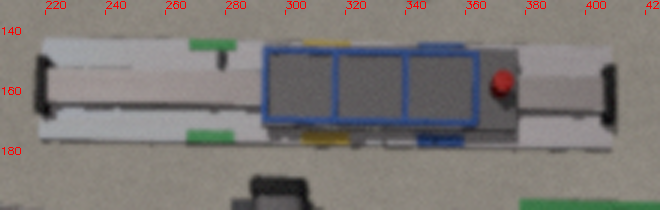

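View pics/t_mat.png

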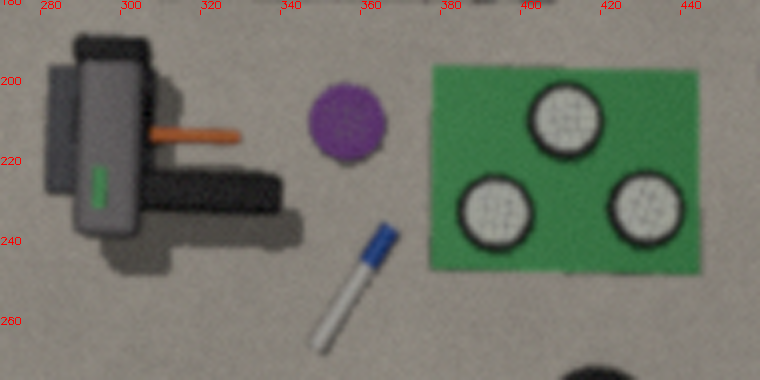

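```bash
python3 - <<'E'
from h import *
np.set_printoptions(precision=1,suppress=True)
c=pickle.load(open('pics/top0.pkl','rb'))
f=lambda n,u,v,z:print(n,p2w(c,u,v,z))
for u,v in((409.3,210),(393,232.5),(430,231.7)): f('dish',u,v,19)
f('handle',368.5,157.5,90); print(rng(c,368,157))
f('green far',272,144.7,5);f('green near',272.3,175.5,5)
f('yel',310,143.5,5);f('yel n',310.3,176.5,5)
f('blue',348,145.5,5);f('blue n',347.7,177.5,5)
f('deck tl',290,146.5,48);f('tr',362,147.5,48);f('bl',290,170.5,48);f('br',362,171,48)
f('grip end',340,228,99);f('head front',297,194,117);f('head back',297,238,117);f('headL',288,215,117);f('headR',304,215,117)
f('trig tip',328,214.5,96);f('trig base',307,213.5,96)
for p in((188,198),(267,208),(261,256),(184,248)):f('tray',*p,14)
for p in((376,196),(443,197),(443,248),(376,247)):f('mat',*p,3)
f('marker',346,267,16);f('marker',367,236,16);f('flask',446,152,0);print(rng(c,457,139));f('bd1',344,114,15);f('bd2',420,286,15);f('pur',357,210,16);f('pur',471,198,16)
f('forc',160,217,4);f('forc',178,252,4)
E
```

```text
dish [ 479.3 -285.2   19. ]
dish [ 409.8 -233.7   19. ]
dish [ 412.3 -347.8   19. ]
handle [ 630.  -153.2   90. ]
[ 639.  -155.5   52.8]
green far [687.6 143.5   5. ]
green near [589.  141.4   5. ]
yel [691.7  23.2   5. ]
yel n [586.   21.9   5. ]
blue [685.5 -97.2   5. ]
blue n [582.9 -95.8   5. ]
deck tl [672.3  83.6  48. ]
tr [ 669.6 -137.8   48. ]
bl [597.6  83.   48. ]
br [ 596.4 -137.2   48. ]
grip end [419.7 -67.3  99. ]
head front [517.   57.6 117. ]
head back [390.1  56.7 117. ]
headL [456.1  83.1 117. ]
headR [456.1  37.  117. ]
trig tip [459.3 -32.4  96. ]
trig base [462.1  29.   96. ]
tray [516.5 401.4  14. ]
tray [485.5 155.7  14. ]
tray [337.6 172.1  14. ]
tray [361.9 408.9  14. ]
mat [ 524.7 -184.5    3. ]
mat [ 521.8 -394.9    3. ]
mat [ 362.4 -390.7    3. ]
mat [ 365.4 -182.7    3. ]
marker [304.3 -88.6  16. ]
marker [ 399.  -153.8   16. ]
flask [ 666.1 -409.     0. ]
[ 665.8 -393.3  176.9]
bd1 [784.9 -84.5  15. ]
bd2 [ 246.9 -314.3   15. ]
pur [ 479.4 -123.5   16. ]
pur [ 517.3 -478.7   16. ]
forc [458.  489.5   4. ]
forc [349.6 429.9   4. ]
```

```bash
python3 - <<'E'
from h import *
np.set_printoptions(precision=2,suppress=True)
for p in((430,-220,220),(630,-160,220),(630,-80,150),(480,-285,10),(410,-234,10),(412,-348,10),(636,0,60),(636,87,70),(636,170,50),(430,-18,62),(430,220,40),(430,360,40),(636,-168,50)):
    for a in(0,np.pi,np.pi/2,-np.pi/2): 
        q=inverse_kinematics(np.array(p,float),down(a)); print(p,round(a,2),q)
E
```

```text
(430, -220, 220) 0 [-0.29  0.43  0.85  2.01 -0.42  0.89  0.79]
(430, -220, 220) 3.14 [-0.48  0.64  1.24  2.01 -0.72  1.02 -2.03]
(430, -220, 220) 1.57 [-0.08  0.35  0.55  2.   -0.24  0.85  2.18]
(430, -220, 220) -1.57 [-0.4   0.52  1.05  2.01 -0.56  0.94 -0.62]
(630, -160, 220) 0 [-0.19  0.64  0.55  1.56 -0.37  1.05  0.46]
(630, -160, 220) 3.14 [-0.47  0.93  1.22  1.58 -0.9   1.29 -2.25]
(630, -160, 220) 1.57 [-0.04  0.59  0.31  1.55 -0.2   1.03  1.89]
(630, -160, 220) -1.57 [-0.34  0.73  0.84  1.57 -0.58  1.11 -0.93]
(630, -80, 150) 0 [-0.26  0.68  0.46  1.66 -0.36  0.89  0.34]
(630, -80, 150) 3.14 [-0.61  1.03  1.22  1.68 -1.03  1.22 -2.27]
(630, -80, 150) 1.57 [-0.03  0.63  0.09  1.65 -0.07  0.87  1.67]
(630, -80, 150) -1.57 [-0.42  0.76  0.74  1.67 -0.61  0.95 -1.03]
(480, -285, 10) 0 [ 0.29  0.76  0.19  1.92 -0.29  0.49  0.69]
(480, -285, 10) 3.14 [-0.19  1.08  1.    1.94 -1.23  0.91 -1.65]
(480, -285, 10) 1.57 [ 0.47  0.74 -0.06  1.91  0.08  0.49  1.93]
(480, -285, 10) -1.57 [ 0.15  0.8   0.39  1.93 -0.57  0.53 -0.62]
(410, -234, 10) 0 [ 0.36  0.67  0.04  2.14 -0.08  0.33  0.47
[... 1525 characters left out ...]
, 220, 40) 3.14 [-0.3   0.64 -0.39  2.09  0.49  0.5   2.08]
(430, 220, 40) 1.57 [-0.53  0.62 -0.08  2.1   0.12  0.43  0.86]
(430, 220, 40) -1.57 [-0.88  0.67  0.39  2.12 -0.56  0.46 -1.63]
(430, 360, 40) 0 [-0.91  0.7   0.15  1.91 -0.19  0.54 -0.64]
(430, 360, 40) 3.14 [-0.5   0.73 -0.43  1.88  0.48  0.64  1.91]
(430, 360, 40) 1.57 [-0.74  0.69 -0.09  1.9   0.11  0.56  0.67]
(430, 360, 40) -1.57 [-1.13  0.76  0.48  1.92 -0.6   0.6  -1.84]
(636, -168, 50) 0 [-0.05  0.83  0.34  1.64 -0.38  0.74  0.47]
(636, -168, 50) 3.14 [-0.45  1.24  1.22  1.66 -1.25  1.21 -2.05]
(636, -168, 50) 1.57 [ 0.16  0.79  0.01  1.63 -0.01  0.72  1.75]
(636, -168, 50) -1.57 [-0.24  0.93  0.69  1.65 -0.75  0.84 -0.81]
```

```bash
python3 - <<'E'
from h import *
movep(np.array([440.,-215,240]),down(0))
c=camera('wrist');pickle.dump(c,open('pics/w1.pkl','wb'));cv2.imwrite('pics/w1.png',c['image'])
movep(np.array([630.,-90,240]),down(0))
c=camera('wrist');pickle.dump(c,open('pics/w2.pkl','wb'));cv2.imwrite('pics/w2.png',c['image'])
s=read_state();print(s['time'],s['eef_pos'],s['ft_force'])
E
```

```text
3.9667 [629.35642695 -91.10821632 240.27385154] [-0.33741468  0.23117251  0.19881459]
```

View pics/w1.png

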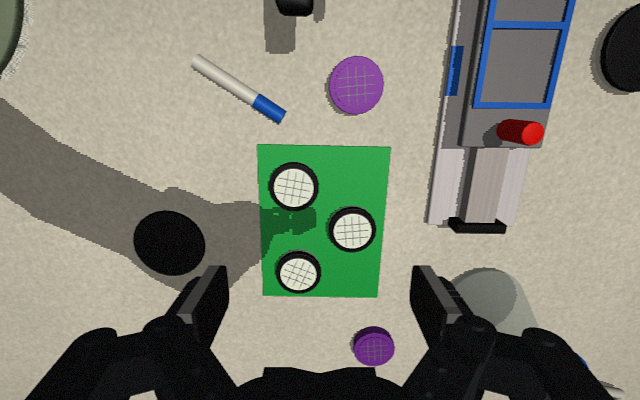

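View pics/w2.png

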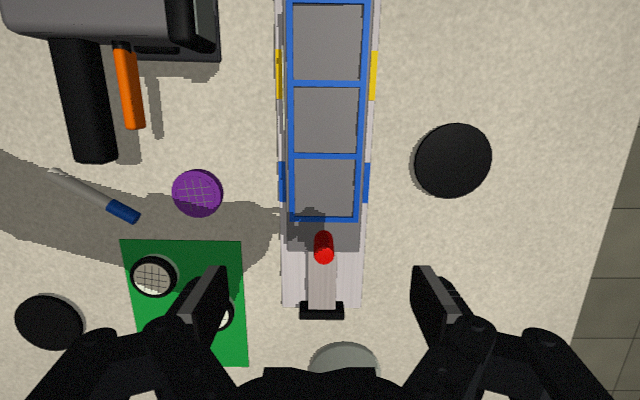

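The wrist pictures show three white gridded dishes on the mat at (294,187), (352,230) and (298,272), all right way up. The look-alikes at (356,85) and (374,346) are purple and off the mat, so they aren't meant. The carrier handle is at (322,247) in w2, and the blue marks are at (282,182) and (366,182).

```bash
cat >> h.py <<'E'
def white(c,zt,lo=150,amin=200):
    """centres of white discs (top height zt), world"""
    im=c['image'].astype(int); m=((im.min(2)>lo)&(im.max(2)-im.min(2)<40)).astype(np.uint8)*255
    m=cv2.morphologyEx(m,cv2.MORPH_CLOSE,np.ones((5,5),np.uint8))
    out=[]
    for k in cv2.findContours(m,cv2.RETR_EXTERNAL,cv2.CHAIN_APPROX_NONE)[0]:
        if cv2.contourArea(k)<amin: continue
        e=cv2.fitEllipse(cv2.convexHull(k)); out.append((e[0],e[1],p2w(c,*e[0],zt)))
    return out
E
python3 - <<'E'
from h import *
np.set_printoptions(precision=1,suppress=True)
c=pickle.load(open('pics/w1.pkl','rb'))
for o in white(c,19): print(o)
print('mat',[p2w(c,*p,3)[:2] for p in((257,145),(390,147),(378,297),(264,296))])
print('post top w1',p2w(c,531,132,90))
d=pickle.load(open('pics/w2.pkl','rb'))
for o in white(d,19): print(o)
print('post top w2',p2w(d,323,254,90))
for n,p in dict(bl=(366,182),bn=(282,182),yf=(373,75),yn=(279,75)).items(): print(n,p2w(d,*p,5))
for p in ((287,221),(358,221),(288,156),(357,156),(287,84),(361,84),(286,2),(365,2)): print('ridge',p,p2w(d,*p,48))
crop(d,220,420,0,330,2,'pics/w2c.png')
crop(d,260,390,120,270,4,'pics/w2d.png')
E
```

```text
((297.78228759765625, 273.925537109375), (31.037540435791016, 35.558475494384766), array([ 412.2, -349.1,   19. ]))
((352.02490234375, 230.69876098632812), (34.101036071777344, 37.42240905761719), array([ 480.6, -288.1,   19. ]))
((-102.52381134033203, 288.8730163574219), (218.16036987304688, 540.3037109375), array([-116.9, -372.2,   19. ]))
((293.1610412597656, 187.39950561523438), (37.34988784790039, 39.28809356689453), array([ 409. , -232.7,   19. ]))
((352.3222961425781, 135.7069091796875), (557.0023193359375, 762.904296875), array([ 476.9, -172.5,   19. ]))
mat [array([ 366.1, -185.2]), array([ 523.8, -187.3]), array([ 522., -395.]), array([ 363.3, -393.6])]
post top w1 [ 630.3 -161.3   90. ]
((18.257572174072266, 314.0101623535156), (170.7291717529297, 239.04454040527344), array([ 219. , -287.4,   19. ]))
((438.1451416015625, 195.37063598632812), (373.51025390625, 543.8090209960938), array([ 770.8, -119.2,   19. ]))
((147.23422241210938, 89.29107666015625), (248.8695526123047, 351.454833984375), array([444. ,   0.1,  19. ]))
post top w2 [ 632.6 -160.2   90. ]
bl [ 686.  -106.3    5. ]
bn [ 583.3 -106.2    5. ]
yf [688.1  15.1   5. ]
yn [584.6  15.2   5. ]
ridge (287, 221) [ 592.4 -140.5   48. ]
ridge (358, 221) [ 672.5 -140.5   48. ]
ridge (288, 156) [595.9 -66.9  48. ]
ridge (357, 156) [668.7 -67.   48. ]
ridge (287, 84) [597.1   4.1  48. ]
ridge (361, 84) [669.9   4.1  48. ]
ridge (286, 2) [598.5  74.3  48. ]
ridge (365, 2) [670.7  74.2  48. ]
```

View pics/w2d.png

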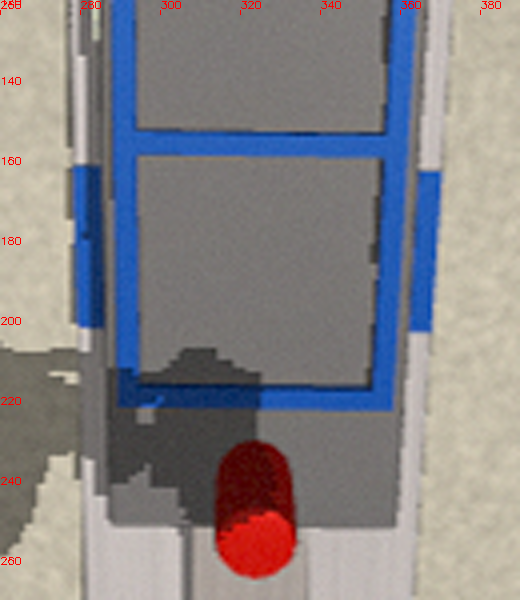

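```bash
python3 - <<'E'
from h import *
np.set_printoptions(precision=1,suppress=True)
s=read_state();print(s['time'],s['eef_pos'],abs(s['qvel']).max())
c=camera('wrist');pickle.dump(c,open('pics/w3.pkl','wb'));cv2.imwrite('pics/w3.png',c['image'])
d=pickle.load(open('pics/w2.pkl','rb')); t=pickle.load(open('pics/top0.pkl','rb'))
print(abs(c['image'].astype(int)-d['image']).mean(), c['cam_to_world'][:3,3],d['cam_to_world'][:3,3])
for p in((366,182),(282,182),(373,75),(325,188),(325,120),(325,40),(323,254),(288,188),(450,160)): print(p,rng(c,*p))
print('top')
for p in((348,146),(348,177),(310,176),(272,176),(310,160),(340,160),(355,160),(368,158),(344,114)): print(p,rng(t,*p))
E
```

```text
3.9667 [629.4 -91.1 240.3] 0.008993666393388276
3.6718502604166665 [628.4 -10.  381.9] [628.5  -9.6 381.6]
(366, 182) [ 685.1 -105.3   10.7]
(282, 182) [ 584.  -104.9   11.6]
(373, 75) [687.2  14.3  11.4]
(325, 188) [ 635.1 -103.6   43.5]
(325, 120) [634.8 -30.9  43.1]
(325, 40) [634.4  43.5  42.9]
(323, 254) [ 632.5 -161.    89.3]
(288, 188) [ 594.1 -103.8   42.6]
(450, 160) [781.7 -78.2  13.6]
top
(348, 146) [674.7 -94.9  45.5]
(348, 177) [583.3 -96.3  12.6]
(310, 176) [586.4  22.7  12.1]
(272, 176) [585.6 141.1  16.1]
(310, 160) [630.   21.9  49.5]
(340, 160) [630.4 -70.   48.2]
(355, 160) [ 630.5 -116.    48. ]
(368, 158) [ 632.9 -154.    67.6]
(344, 114) [784.  -84.3  17.9]
```

```bash
cat >> h.py <<'E'
RY=np.array([0.016,1.,0]); RA=-0.016
def st(msg=''):
    s=read_state(); print(msg,'t%.1f'%s['time'],np.round(s['eef_pos'],1),'gap %.1f'%s['finger_gap'],'F',np.round(s['ft_force'],1)); return s
E
python3 - <<'E'
from h import *
movep(np.array([631.5,-162,130]),down(RA))
print(movel(np.array([631.5,-162,57]),max_speed=100,guard=8)); st()
clamp(); s=st('clamped')
p=s['eef_pos'].copy()
print(movel(p-RY*72,max_speed=80)); st('pushed')
open_gripper(); wait(0.3); st('open')
movel(p-RY*72+[0,0,120],max_speed=250)
# view
movep(np.array([636.,-110,240]),down(RA)); wait(0.2)
c=camera('wrist');pickle.dump(c,open('pics/w4.pkl','wb'));cv2.imwrite('pics/w4.png',c['image'])
t=camera('top');pickle.dump(t,open('pics/t4.pkl','wb'));cv2.imwrite('pics/t4.png',t['image'])
movep(np.array([445.,-290,200]),down(np.pi/2)); wait(.2)
c=camera('wrist');pickle.dump(c,open('pics/w5.pkl','wb'));cv2.imwrite('pics/w5.png',c['image'])
movep(np.array([445.,-290,200]),down(-np.pi/2)); wait(.2)
c=camera('wrist');pickle.dump(c,open('pics/w6.pkl','wb'));cv2.imwrite('pics/w6.png',c['image'])
st()
E
```

```text
False
 t5.5 [ 631.8 -162.2   57.5] gap 85.5 F [ 0.9 -0.1 -0.2]
clamped t6.1 [ 634.1 -161.8   57.8] gap 20.6 F [15.3 -1.5 -3.2]
False
pushed t7.2 [ 633.  -233.5   57.8] gap 20.1 F [ 4.3 -1.7 -1.8]
open t8.1 [ 633.  -233.8   57.8] gap 85.5 F [-0.1  0.5 -0.4]
 t12.0 [ 445. -290.  200.] gap 85.6 F [ 0.7 -0.3 -0.1]
```

View pics/w4.png

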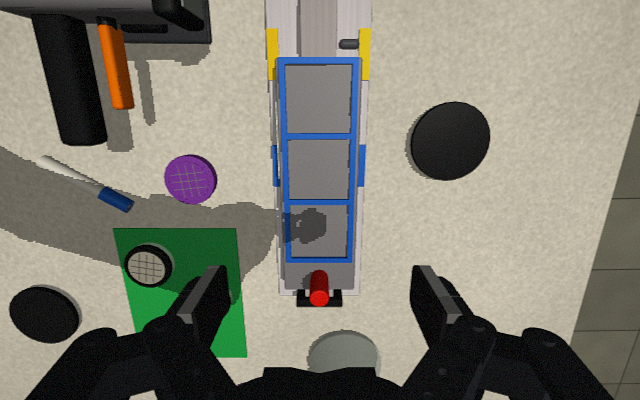

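View pics/w5.png

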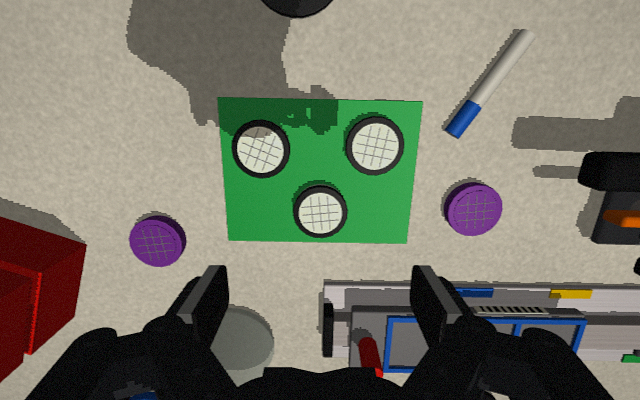

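View pics/w6.png

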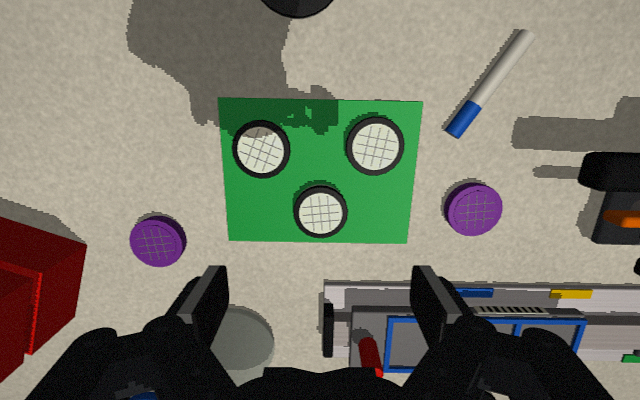

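```bash
python3 - <<'E'
from h import *
np.set_printoptions(precision=1,suppress=True)
for n in('w1','w3','w4','w5','w6'):
    c=pickle.load(open(f'pics/{n}.pkl','rb'))
    print(n,c['cam_to_world'][:3,3]);
    for o in white(c,19,120,300):
        if o[1][1]<80: print('  ',np.array(o[0]),np.array(o[1]),o[2])
t=pickle.load(open('pics/t4.pkl','rb'))
for o in white(t,19,110,60):
    if o[1][1]<80: print('  ',np.array(o[0]),np.array(o[1]),o[2])
c=pickle.load(open('pics/w4.pkl','rb'))
for p in((361,166),(276,165),(365,55),(272,54)): print('mark',p2w(c,*p,11))
im=c['image'].astype(int)
crop(c,260,380,20,310,2,'pics/w4c.png')
E
```

```text
w1 [ 439.2 -133.3  381.6]
   [297.9 273.8] [31.2 36.2] [ 412.4 -348.9   19. ]
   [352.1 230.7] [34.2 38. ] [ 480.6 -288.1   19. ]
   [293.2 187.4] [37.8 39.7] [ 409.1 -232.6   19. ]
w3 [628.4 -10.  381.9]
   [151.3 278.8] [29.2 35.1] [ 409.1 -233.    19. ]
w4 [636.1 -30.  381. ]
w5 [ 362.9 -289.9  341.6]
   [319.9 212.7] [40.3 43.3] [ 480.1 -288.7   19. ]
   [259.9 149.8] [44.1 47.1] [ 412.2 -349.6   19. ]
   [374.9 146.1] [45.  47.7] [ 408.5 -233.2   19. ]
w6 [ 362.6 -290.2  341.7]
   [320.2 212.9] [40.4 43.2] [ 480.1 -288.6   19. ]
   [260.1 149.6] [44.5 47.3] [ 411.8 -349.6   19. ]
   [375.  146.3] [45.1 47.6] [ 408.5 -233.3   19. ]Traceback (most recent call last):
  File "<stdin>", line 9, in <module>
  File "h.py", line 32, in white
    e=cv2.fitEllipse(cv2.convexHull(k)); out.append((e[0],e[1],p2w(c,*e[0],zt)))
cv2.error: OpenCV(4.12.0) /io/opencv/modules/imgproc/src/shapedescr.cpp:361: error: (-201:Incorrect size of input array) There should be at least 5 points to fit the ellipse in function 'fitEllipseNoDirect'
```

```bash
cat >> h.py <<'E'
def pockets(c,zf=46.,lo=60,amax=12000):
    """pocket openings (inside of the blue ridges): world centres"""
    im=c['image'].astype(int); b,g,r=im[...,0],im[...,1],im[...,2]
    m=((b>r*1.6)&(b>g*1.25)&(b>45)).astype(np.uint8)*255
    m=cv2.morphologyEx(m,cv2.MORPH_CLOSE,np.ones((3,3),np.uint8))
    k,h=cv2.findContours(m,cv2.RETR_CCOMP,cv2.CHAIN_APPROX_NONE); out=[]
    for i,x in enumerate(k):
        if h[0][i][3]>=0 and 1000<cv2.contourArea(x)<amax:
            q=cv2.minAreaRect(x); cor=cv2.boxPoints(q); w=np.mean([p2w(c,*p,zf) for p in cor],axis=0); out.append((q,w))
    return out,m
E
python3 - <<'E'
from h import *
np.set_printoptions(precision=1,suppress=True)
c=pickle.load(open('pics/w4.pkl','rb'))
o,m=pockets(c)
for q,w in o: print(np.array(q[0]),np.array(q[1]),q[2],w)
for p in((361,166),(276,165),(365,55),(272,54)): print('mark',p2w(c,*p,11))
crop(c,260,380,20,310,2,'pics/w4c.png')
E
```

```text
[318.5 230.5] [53. 59.] 90.0 [ 632.8 -174.    46. ]
[318.5 168.5] [63. 61.] 0.0 [ 634.1 -102.    46. ]
[318.  98.] [70. 68.] 90.0 [634.9 -30.4  46. ]
mark [ 684.2 -106.3   11. ]
mark [ 583.9 -103.3   11. ]
mark [685.6  13.2  11. ]
mark [586.8  15.9  11. ]
```

View pics/w4c.png

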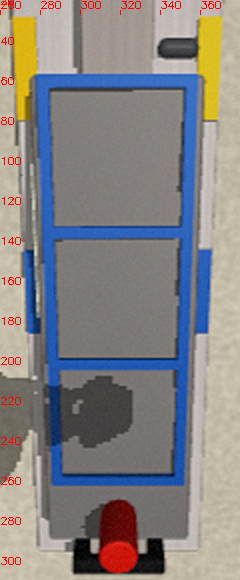

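```bash
cat >> h.py <<'E'
def pick(x,y,zf,a=RA,up=140):
    movep(np.array([x,y,zf+70.]),down(a)); 
    if movel(np.array([x,y,zf+1.]),max_speed=120,guard=8): st('GUARD pick')
    clamp(); s=st('clamp'); p=s['eef_pos']
    movel(np.array([x,y,up]),max_speed=180); s=st('lift')
    return 55<s['finger_gap']<65
def place(x,y,zf,a=RA,up=140,clear=None):
    movel(np.array([x,y,up]),frame=down(a),max_speed=260); s=st('over')
    if not 55<s['finger_gap']<65: return False
    movel(np.array([x,y,zf+25.]),max_speed=200)
    g=movel(np.array([x,y,zf+1.5]),max_speed=60,guard=6); s=st('down guard=%s'%g)
    open_gripper(); movel(np.array([x,y,clear or up]),max_speed=250); st('rel'); return True
E
python3 - <<'E'
from h import *
print(pick(408.8,-233,3)); 
c=camera('wrist');cv2.imwrite('pics/w7.png',c['image'])
print(place(635,-30.4,44))
movep(np.array([636.,-110,240]),down(RA)); wait(0.2)
c=camera('wrist');pickle.dump(c,open('pics/w8.pkl','wb'));cv2.imwrite('pics/w8.png',c['image'])
st()
E
```

```text
clamp t14.3 [ 409.3 -233.     4.9] gap 58.0 F [-2.8  3.5 18.2]
lift t15.2 [ 408.6 -232.6  139.3] gap 57.3 F [-0.3 -0.1 -0.3]
True
over t16.5 [634.2 -31.5 140. ] gap 57.5 F [-0.4 -0.1  0.2]
down guard=True t17.5 [634.6 -30.3  45.6] gap 57.5 F [-2.6  0.1  5.6]
rel t18.4 [635.2 -30.1 140.6] gap 85.4 F [ 0.1  0.5 -0.3]
True
 t19.2 [ 635.8 -109.2  239. ] gap 85.4 F [-0.3  0.8 -0.3]
```

View pics/w7.png

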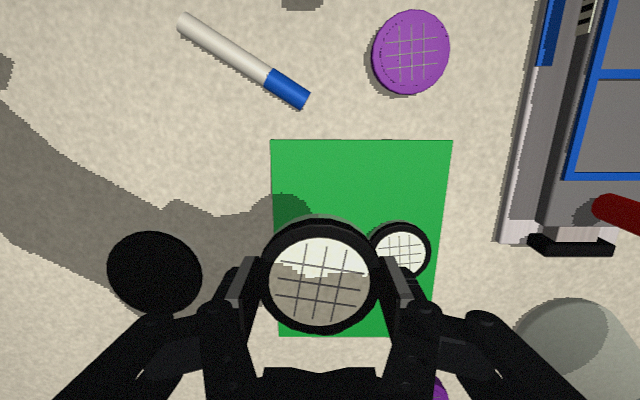

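View pics/w8.png

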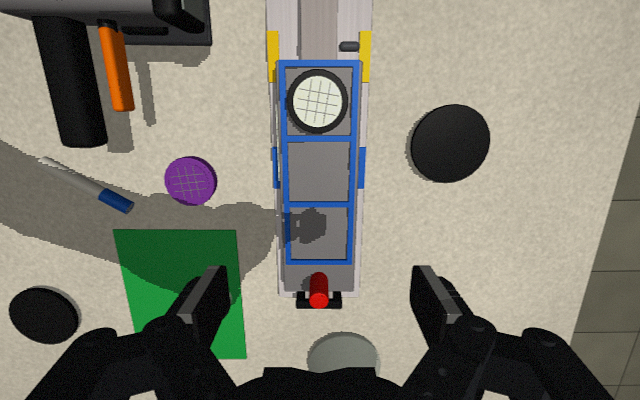

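```bash
cat >> h.py <<'E'
def lookmat(name):
    movep(np.array([440.,-215,240]),down(RA)); wait(.1)
    c=camera('wrist');cv2.imwrite(name,c['image'])
    r=[o[2] for o in white(c,19,120,300) if o[1][1]<80 and o[1][0]>20]
    print(name,[np.round(x[:2],1) for x in r]); return r
E
python3 - <<'E'
from h import *
r=lookmat('pics/m1.png')
r=[x for x in r if 360<x[0]<530 and -400<x[1]<-180]
d=min(r,key=lambda x:x[0]) # D3
print(pick(d[0],d[1],3)); 
print(place(634.1,-102,44))
r=lookmat('pics/m2.png')
E
```

```text
pics/m1.png [array([ 412.3, -349. ]), array([ 480.6, -288.2])]
clamp t22.2 [ 412.7 -349.2    5. ] gap 57.4 F [-2.4  3.2 15.7]
lift t23.1 [ 412.  -348.6  139.2] gap 57.2 F [ 0.9  0.8 -1. ]
True
over t24.6 [ 633.3 -103.4  140.1] gap 57.6 F [ 0.3 -0.7 -0.9]
down guard=True t25.5 [ 633.9 -102.1   45.6] gap 57.4 F [-2.   0.2  9.7]
rel t26.4 [ 634.3 -101.8  140.6] gap 85.3 F [-0.1  0.1 -0.3]
True
pics/m2.png [array([ 480.6, -288.1])]
```

View pics/m2.png

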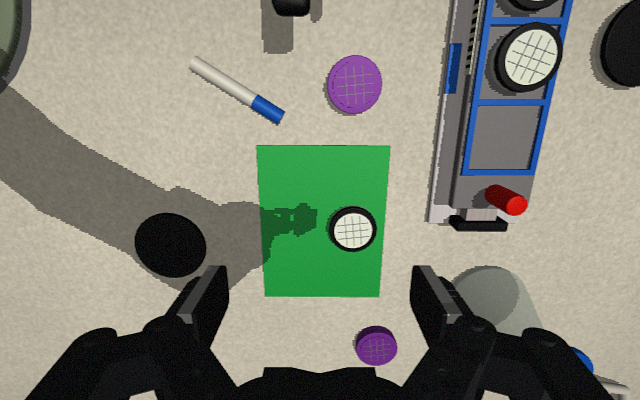

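```bash
python3 - <<'E'
from h import *
print(pick(480.6,-288.2,3)); 
print(place(632.8,-174,44))
movep(np.array([636.,-110,240]),down(RA)); wait(0.2)
c=camera('wrist');pickle.dump(c,open('pics/w9.pkl','wb'));cv2.imwrite('pics/w9.png',c['image'])
crop(c,250,390,20,310,2,'pics/w9c.png')
c=camera('top');cv2.imwrite('pics/t9.png',c['image']);pickle.dump(c,open('pics/t9.pkl','wb'))
crop(c,205,425,130,200,3,'pics/t9r.png')
st()
E
```

```text
clamp t29.4 [ 481.1 -288.3    5. ] gap 57.5 F [-2.8  3.3 15.1]
lift t30.3 [ 480.3 -287.8  139.2] gap 57.4 F [-0.3 -0.  -0.6]
True
over t31.2 [ 631.4 -175.4  139.7] gap 57.6 F [-0.3 -0.8  0.2]
down guard=True t32.1 [ 632.6 -174.    45.7] gap 57.3 F [-1.6 -0.6  6.2]
rel t33.1 [ 633.  -173.8  140.7] gap 85.3 F [ 0.2 -0.4  0.1]
True
 t33.9 [ 635.7 -110.5  239.3] gap 85.4 F [ 0.9 -0.8 -0.3]
```

View pics/w9c.png

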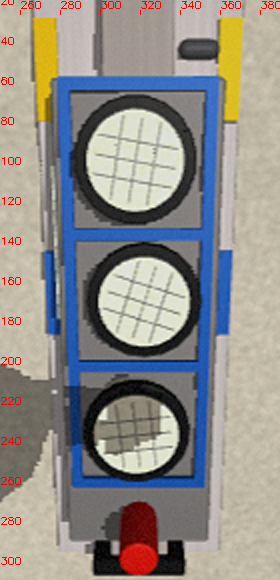

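View pics/t9r.png

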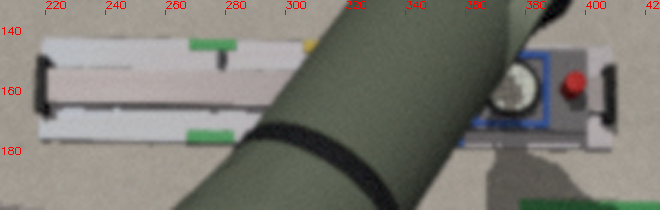

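```bash
python3 - <<'E'
from h import *
c=pickle.load(open('pics/w9.pkl','rb'))
for p in((317,98),(322,170),(318,236),(319,297)): print(np.round(rng(c,*p),1))
h=p2w(c,319.5,297,90); print(h)
hx,hy=632.5,h[1]
movep(np.array([hx,hy,140]),down(RA))
print(movel(np.array([hx,hy,57]),max_speed=120,guard=8))
clamp(); s=st('clamped'); p=s['eef_pos'].copy()
movel(p+RY*119.5,max_speed=70); st('pushed')
open_gripper(); wait(.2); st('open')
movel(p+RY*119.5+[0,0,100],max_speed=200)
movep(np.array([636.,-20,240]),down(RA)); wait(0.2)
c=camera('wrist');pickle.dump(c,open('pics/w10.pkl','wb'));cv2.imwrite('pics/w10.png',c['image'])
# view of scanner
movep(np.array([470.,-60,250]),down(0)); wait(.2)
c=camera('wrist');pickle.dump(c,open('pics/w11.pkl','wb'));cv2.imwrite('pics/w11.png',c['image'])
st()
E
```

```text
[633.8 -28.7  59.4]
[637.6 -99.3  58.3]
[ 632.2 -172.7   60.2]
[ 632.3 -231.1   89.1]
[ 632.85075664 -230.49056353   90.        ]
False
clamped t36.0 [ 633.1 -230.5   57.4] gap 20.7 F [ 4.2 -0.   3.4]
pushed t37.9 [ 635.  -111.    57.4] gap 20.3 F [2.3 0.9 3.9]
open t38.8 [ 635.  -111.1   57.4] gap 85.4 F [-0.4  0.1  0.5]
 t41.2 [470.5 -60.1 249.9] gap 85.7 F [ 0.4 -0.4  0.4]
```

View pics/w10.png

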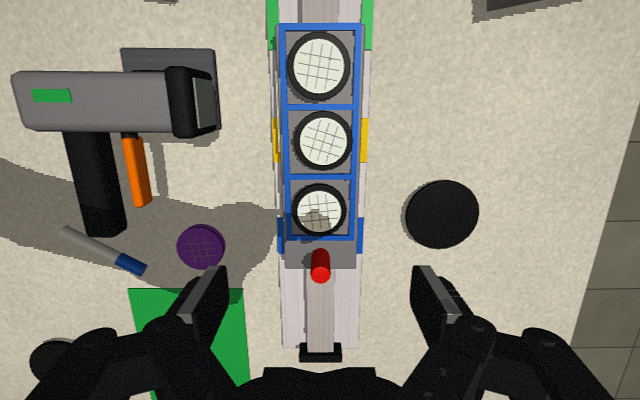

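View pics/w11.png

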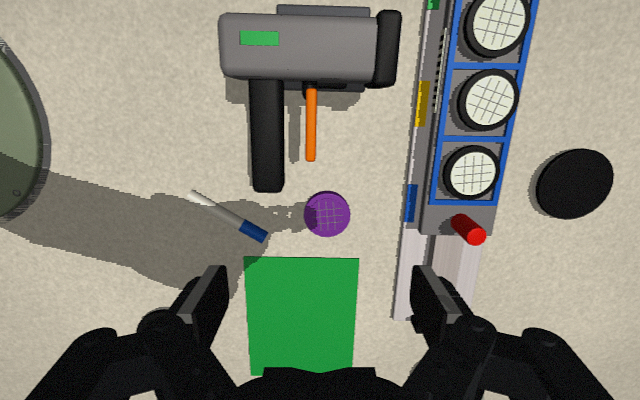

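```bash
python3 - <<'E'
from h import *
np.set_printoptions(precision=1,suppress=True)
c=pickle.load(open('pics/w10.pkl','rb'))
o,m=pockets(c)
for q,w in o: print(np.array(q[0]),w)
for p in((364,140),(275.5,140)): print('yel',p2w(c,*p,11))
crop(c,260,380,90,260,3,'pics/w10c.png')
c=pickle.load(open('pics/w11.pkl','rb'))
crop(c,210,420,0,210,3,'pics/w11c.png')
for p in((265,120),(310,120),(300,50)): print(rng(c,*p))
E
```

```text
[319.5 208. ] [634.4 -56.7  46. ]
[319.5 141.5] [635.6  16.7  46. ]
[319.5  66.5] [636.9  88.6  46. ]
yel [686.8  14.1  11. ]
yel [585.   15.9  11. ]
[421.2   2.8  96.8]
[461.6   2.7  95.1]
[454.6  57.7 113.7]
```

View pics/w11c.png

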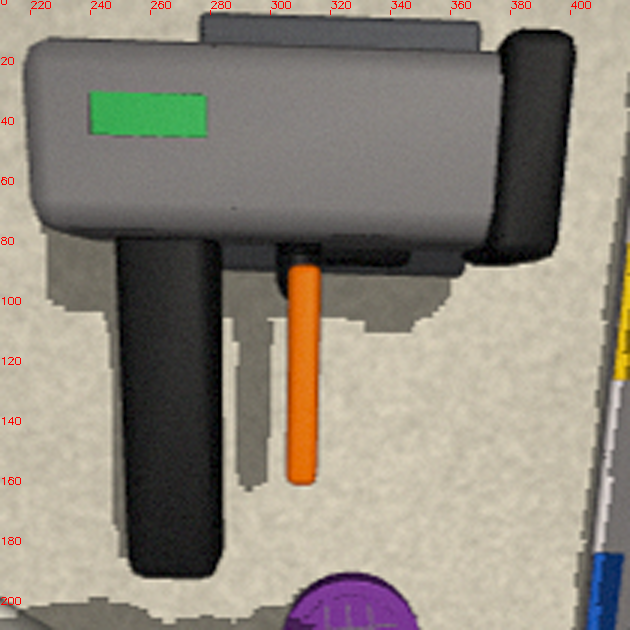

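View pics/w10c.png

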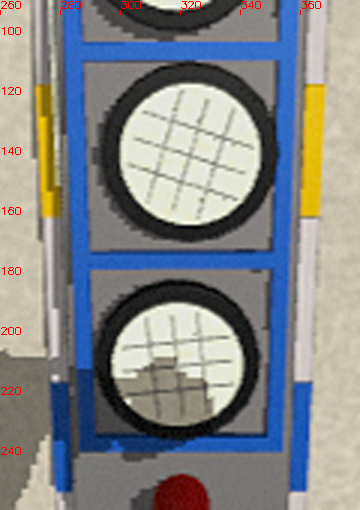

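```bash
python3 - <<'E'
from h import *
np.set_printoptions(precision=1,suppress=True)
c=pickle.load(open('pics/w11.pkl','rb'))
for n,u,v,z in(('back',249.5,90,97),('back',250.5,120,97),('back',251.7,150,97),('back',252.8,180,97),('tip',267,192,97),('headbot',300,80,110),('headL',218.5,40,110),('headfront',400,40,110),('trig R',316.3,150,90),('trig R',316.5,100,90),('trig L',306,150,96),('trig L',306.5,100,96),('trig tip',310,161,94),('headtop',290,14,117)): print(n,p2w(c,u,v,z))
# cross-check with w10 and top
d=pickle.load(open('pics/w10.pkl','rb'))
crop(d,0,230,30,280,3,'pics/w10s.png')
E
```

```text
back [409.   28.2  97. ]
back [408.2   2.9  97. ]
back [407.4 -24.   97. ]
back [406.6 -52.6  97. ]
tip [419.5 -64.5  97. ]
headbot [454.   35.7 110. ]
headL [389.6  65.4 110. ]
headfront [534.3  65.5 110. ]
trig R [467.2 -25.1  90. ]
trig R [467.5  19.9  90. ]
trig L [457.7 -24.2  96. ]
trig L [458.7  19.9  96. ]
trig tip [461.2 -34.9  94. ]
headtop [447.6  82.1 117. ]
```

View pics/w10s.png

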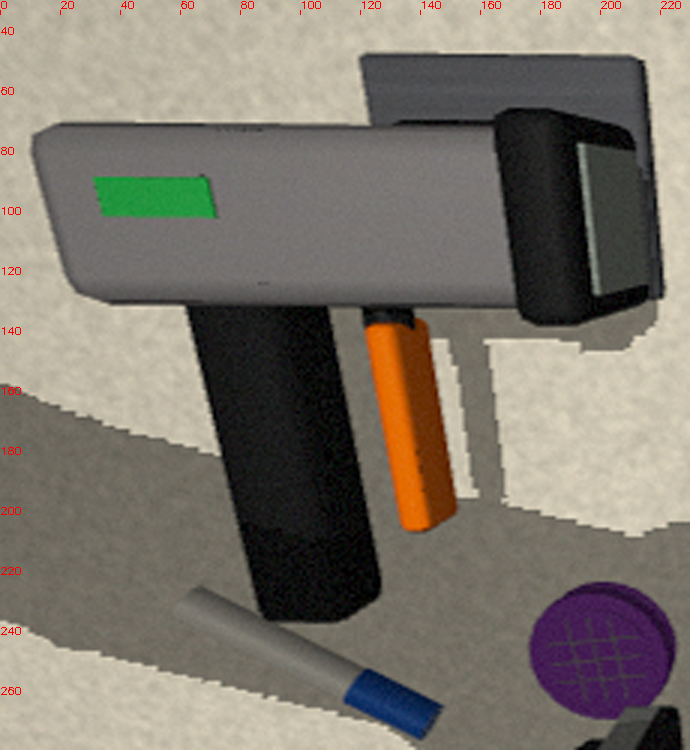

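```bash
python3 - <<'E'
from h import *
p=np.array([431.,-13.5,150])
movep(p,down(-0.03)); wait(.1)
g=movel(np.array([431.,-13.5,63]),max_speed=80,guard=4); st('down g=%s'%g)
if not g:
    clamp(); s=st('clamp'); wait(0.3); st(); wait(0.8); 
    t=camera('top'); cv2.imwrite('pics/t12.png',t['image']); c=camera('wrist'); cv2.imwrite('pics/w12.png',c['image'])
    st('held')
E
```

```text
down g=False t43.1 [431.2 -13.5  63.3] gap 85.4 F [ 0.3  0.4 -0.5]
clamp t43.5 [431.1 -13.6  63.8] gap 48.7 F [-6.4 -0.4 24.9]
 t43.8 [431.1 -13.6  63.8] gap 48.6 F [-5.5 -0.  25.4]
held t44.7 [431.2 -13.6  63.8] gap 48.3 F [-6.2 -0.1 25.1]
```

View pics/w12.png

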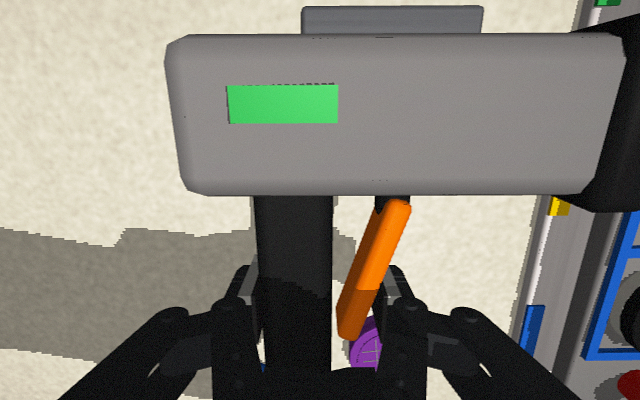

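```bash
python3 - <<'E'
from h import *
wait(0.6); st('held')
open_gripper(); wait(.4); st('open')
c=camera('wrist'); cv2.imwrite('pics/w13.png',c['image'])
movel(np.array([431.,-13.5,160]),max_speed=150)
movep(np.array([636.,-20,240]),down(RA)); wait(0.2)
c=camera('wrist');pickle.dump(c,open('pics/w14.pkl','wb'));cv2.imwrite('pics/w14.png',c['image']); st()
E
```

```text
held t45.3 [431.2 -13.6  63.8] gap 48.1 F [-6.2 -0.3 26.1]
open t46.2 [431.  -13.5  63. ] gap 85.3 F [-0.1 -0.4 -0. ]
 t48.1 [635.5 -19.7 239.9] gap 85.7 F [-0.3  0.5 -0.6]
```

View pics/w13.png

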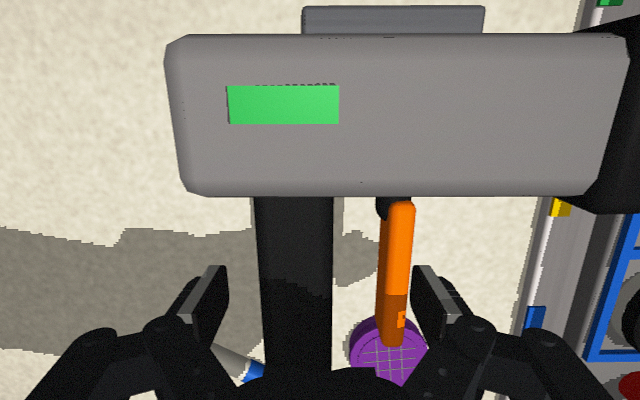

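View pics/w14.png

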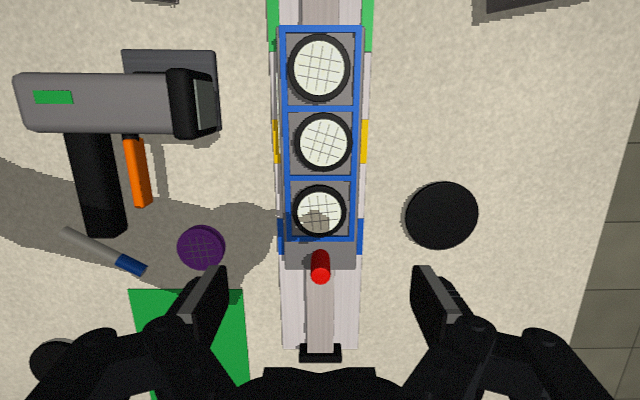

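The trigger's tip moved about 45 px (roughly 19 mm, which matches 0.30 rad over 66 mm) while squeezed. It has now sprung back, and all the dishes are still seated. Next is the push to the unloading end.

```bash
python3 - <<'E'
from h import *
c=pickle.load(open('pics/w14.pkl','rb'))
h=p2w(c,320.5,273,90); print(h)
hx,hy=634.5,h[1]
movep(np.array([hx,hy,140]),down(RA))
print(movel(np.array([hx,hy,57]),max_speed=120,guard=8))
clamp(); s=st('clamped'); p=s['eef_pos'].copy()
movel(p+RY*120,max_speed=70); st('pushed')
open_gripper(); wait(.2); st('open')
movel(p+RY*120+[0,0,100],max_speed=200)
movep(np.array([640.,110,240]),down(RA)); wait(0.2)
c=camera('wrist');pickle.dump(c,open('pics/w15.pkl','wb'));cv2.imwrite('pics/w15.png',c['image'])
crop(c,240,400,0,300,2,'pics/w15c.png')
o,m=pockets(c)
for q,w in o: print(np.round(q[0],1),np.round(w,1))
print([ (np.round(o[0],1),np.round(o[2],1)) for o in white(c,60,110,300) if o[1][1]<90])
movep(np.array([430.,270,260]),down(RA)); wait(.2)
c=camera('wrist');pickle.dump(c,open('pics/w16.pkl','wb'));cv2.imwrite('pics/w16.png',c['image'])
st()
E
```

```text
[ 634.4673402  -110.90162577   90.        ]
False
clamped t50.2 [ 635.  -111.    57.4] gap 20.4 F [3.  0.4 4.3]
pushed t52.1 [636.8   7.4  57.4] gap 20.5 F [  3.9 -11.6   1.4]
open t52.9 [636.9   9.   57.4] gap 85.1 F [ 0.5 -0.9 -0.6]
[318. 217.] [636.7  62.5  46. ]
[317.5 152.5] [637.5 135.1  46. ]
[317.5  79.5] [638.9 206.8  46. ]
[(array([321.9, 223.1]), array([641. ,  61.6,  60. ])), (array([317.7, 196.4]), array([637. ,  92.1,  60. ])), (array([312.1, 158. ]), array([632.1, 133. ,  60. ])), (array([316.1,  79. ]), array([637.7, 207.7,  60. ]))]
 t55.7 [430.7 269.4 260. ] gap 85.5 F [-0.2  0.6  0.6]
```

View pics/w15c.png

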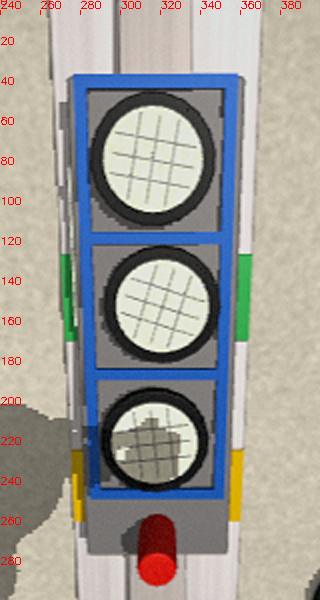

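View pics/w16.png

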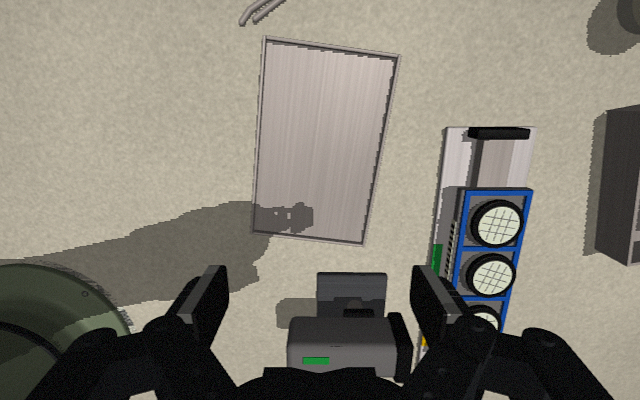

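```bash
python3 - <<'E'
from h import *
np.set_printoptions(precision=1,suppress=True)
c=pickle.load(open('pics/w16.pkl','rb'))
P=[p2w(c,*p,14) for p in((264,37),(399,56),(363,244),(252,233))]
for p in P: print(p)
print('ctr',np.mean(P,0)); P=np.array(P)
print('sides',[np.linalg.norm(P[i]-P[(i+1)%4]) for i in range(4)], 'yaw',[np.degrees(np.arctan2(v[1],v[0])) for v in (P[1]-P[0],P[2]-P[3],P[0]-P[3],P[1]-P[2])])
for p in((320,140),(330,100),(300,180),(340,200)): print('floor',rng(c,*p))
d=pickle.load(open('pics/w15.pkl','rb'))
for p in((316.5,79.5),(320.5,152.5),(317,219)): print('dish',p2w(d,*p,60))
crop(c,230,420,20,260,3,'pics/w16c.png')
E
```

```text
[372.5 415.6  14. ]
[521.5 394.   14. ]
[487.5 164.1  14. ]
[339.7 182.9  14. ]
ctr [430.3 289.1  14. ]
sides [np.float64(150.5915738452493), np.float64(232.34597563170325), np.float64(148.94251132781122), np.float64(234.99952167051578)] yaw [np.float64(-8.242002631145557), np.float64(-7.221367507965842), np.float64(81.97977312005413), np.float64(81.56982426363277)]
floor [432.  301.7   2.1]
floor [444.7 348.7   2.5]
floor [405.3 251.1   2.4]
floor [457.1 222.9   1.9]
dish [638.  207.2  60. ]
dish [640.7 138.4  60. ]
dish [635.8  66.5  60. ]
```

View pics/w16c.png

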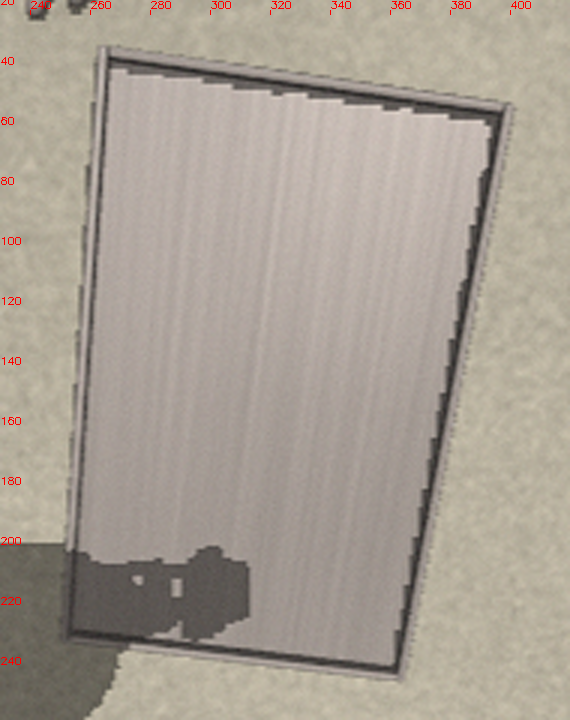

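```bash
python3 - <<'E'
from h import *
print(pick(638,207.2,44,up=150)); 
print(place(440.1,360.3,2,a=-0.141,up=150))
print(pick(639.5,137.5,44,up=150)); 
ok=place(430,289,2,a=-0.141,up=150); print(ok)
movep(np.array([430.,250,260]),down(RA)); wait(.2)
c=camera('wrist');pickle.dump(c,open('pics/w17.pkl','wb'));cv2.imwrite('pics/w17.png',c['image'])
E
```

```text
clamp t57.8 [638.4 207.4  46.4] gap 57.6 F [-4.1 -0.6 13.6]
lift t58.6 [637.5 207.4 149. ] gap 57.5 F [ 0.9 -0.5 -1.4]
True
over t59.7 [441.  359.3 150. ] gap 57.3 F [ 0.2 -0.5  0.2]
down guard=True t60.8 [439.6 360.4   5.3] gap 57.4 F [-0.4 -0.1  0.4]
rel t62.0 [439.7 360.4 149.8] gap 85.4 F [ 0.4 -0.3 -0. ]
True
clamp t64.2 [639.9 137.6  46.3] gap 57.9 F [-4.3  0.3 13.7]
lift t65.0 [639.  137.7 149.1] gap 57.3 F [ 0.2  0.4 -0.9]
True
over t66.1 [430.8 288.2 150. ] gap 57.3 F [ 0.3 -1.  -1.2]
down guard=True t67.2 [429.6 289.2   5.4] gap 57.1 F [-0.1  0.  -0.6]
rel t68.4 [429.6 289.2 149.8] gap 85.5 F [ 0.4 -0.3 -0.3]
True
```

View pics/w17.png

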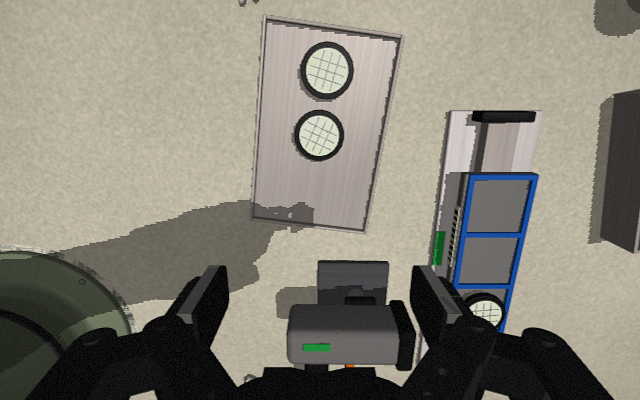

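```bash
python3 - <<'E'
from h import *
print(pick(635.8,66,44,up=150)); 
print(place(419.9,217.7,2,a=-0.141,up=150))
movep(np.array([430.,250,260]),down(RA)); wait(.3)
c=camera('wrist');pickle.dump(c,open('pics/w18.pkl','wb'));cv2.imwrite('pics/w18.png',c['image'])
for o in white(c,18,120,300):
    if o[1][1]<80:
        u,v=map(int,o[0]); print(np.round(o[2],1),[np.round(rng(c,u+a,v+b)[2],1) for a,b in((-12,0),(12,0),(0,-12),(0,12),(0,0))])
movep(np.array([640.,110,240]),down(RA)); wait(.2)
c=camera('wrist'); o,m=pockets(c)
for q,w in o: print(np.round(w,1))
goto_joints([-1.197,0.521,-0.036,1.599,0.021,1.021,-0.113]); wait(.3)
c=camera('top');cv2.imwrite('pics/t18.png',c['image']);c=camera('scene');cv2.imwrite('pics/s18.png',c['image']);st()
E
```

```text
clamp t71.5 [636.2  65.9  46.4] gap 57.5 F [-5.  -0.3 15.7]
lift t72.2 [635.3  66.3 149.1] gap 57.1 F [ 0.4 -0.8 -0.4]
True
over t73.4 [420.5 217.1 150. ] gap 57.6 F [-0.1 -0.5 -1.3]
down guard=True t74.5 [419.6 218.    5.5] gap 57.3 F [-0.1 -0.2 -0.7]
rel t75.7 [419.5 218.  149.7] gap 85.3 F [-0.8  0.1 -0. ]
True
[636.9  62.7  46. ]
[638.  134.7  46. ]
[638.5 206.6  46. ]
 t80.3 [268.8 564.6 231.7] gap 85.6 F [-0.1  0.  -0.9]
```

View pics/w18.png

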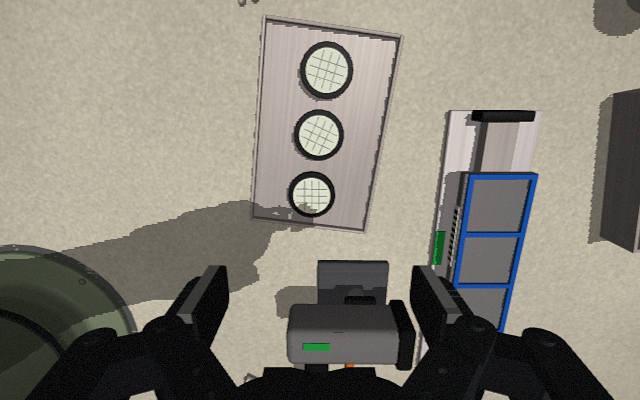

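View pics/t18.png

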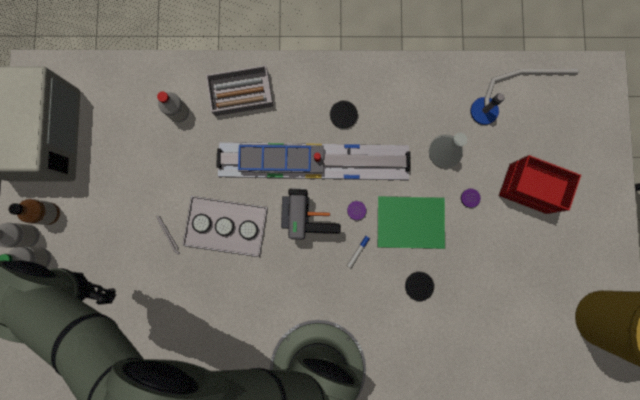

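```bash
python3 - <<'E'
from h import *
c=pickle.load(open('pics/w18.pkl','rb'))
for u,v in((327,70),(319,135),(312,194)): print([round(float(np.median([rng(c,u+a+i,v+b+j)[2] for i in(-2,-1,0,1,2) for j in(-2,-1,0,1,2)])),1) for a,b in((-14,0),(14,0),(0,-14),(0,14),(0,0))])
finish_job(); 
E
```

```text
[20.1, 19.9, 20.0, 19.8, 20.0]
[19.8, 19.7, 19.7, 19.6, 20.0]
[19.8, 19.9, 20.1, 19.6, 19.5]
the job is handed in; nothing more can be done
```

The job is done and handed in at about 80 s on the robot's clock.

- **Loading:** I drew the carrier to the blue mark and set the three white gridded dishes from the mat into its three pockets.
- **Scanning:** I pushed the carrier to the yellow mark and held the trigger squeezed for about 1.8 s. The finger gap read 48 mm, and the trigger's tip moved about 19 mm, as expected at full squeeze. The next picture showed it sprung back.
- **Unloading:** I pushed the carrier to the green mark with all the dishes still in their pockets, then laid the dishes side by side in the tray.

**Last checks:**
- All three dishes lie in a row with the membrane up. Their tops measure 19.5–20.1 mm above the bench across each dish, so they lie flat; about 18 mm was expected, and the calibration is good to about 2 mm.
- The empty carrier's deck is at y ≈ 135 mm, beside the green mark.
- In the last top view, the purple look-alikes, large dishes, flask, forceps and marker look unmoved.

**Disagreements:**
- The carrier's deck read 1–3 mm off the blue and yellow marks, within measuring error.
- At the end of the last push the arm felt about 12 N, probably the carrier's end stop.
- The force guard stopped each tray placement about 2 mm early, so the dishes dropped a millimetre or two onto the tray floor.

I saw no grip slip and no dish knocked aside.

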